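# Unhook the top parts tray and lift it off the pile

### The arm

A 6-joint arm with a two-finger parallel gripper is mounted at the origin on the work surface. World frame = base frame: x ahead of the robot, y to its left, z up, the work surface at z = 0. Lengths are in m, angles in rad, forces in N, time in s.
With the tool pointing down it reaches from about 0.425 to 0.95 m from the base axis. Payload 3.5 kg.
Tool frame: the origin (TCP) lies midway between the tips of the shut fingers; the grasp point (between the pads) lies 19 mm behind it (bot.grasp_offset is the distance from the TCP to the grasp point, in m); z points along the fingers, y is the line along which they close (so a half turn about z gives the same grasp; the last joint's range is limited). The gripper opens to 85 mm and grips with 20 to 120 N. Pads are 22 mm wide; open, the fingers measure 114 mm over their backs; the gripper's body (76 mm by 85 mm) begins 54 mm behind the grasp point. The pads swing forward as they close: fully open they stand 13 mm farther back than shut.
Start: joints at [-1.365, 0.286, 1.577, -0, 1.279, -0.15], TCP at [0.235, -0.633, 0.198] pointing down, gripper open.
Joint ranges: [-2.77, 2.77], [-0.9, 2.22], [0.21, 2.48], [-1.53, 4.67], [0.24, 2.81], [-2.84, 2.84]. Speed limits (rad/s): [2.79, 2.79, 3.14, 3.14, 3.14, 3.14].

### API

Orientations are given as a unit quaternion [w, x, y, z].
In Python, from cell import bot gives the robot as it stands.
- The arm moves only by the tool carry_out, never from a script. Its argument "rows" is a list of rows, each an object with "delta_pos": the shift along the tool's x, y, z in m, a list of three; "angular": the turn, a rotation vector about the tool's x, y, z in degrees, a list of three; "grip": the finger opening in m, from 0 to 0.0854. In form: [{"delta_pos": [x, y, z], "angular": [ax, ay, az], "grip": grip}, ...]. A call has 1 to 5 rows; each row shifts and turns the commanded pose from where the row before left it, along the tool's axes as they then stand; what a row does not reach is not made up. A row lasts 1/12 s, in which the tool goes at most 41.7 mm and 7.16 degrees, less where a joint would pass 70% of its speed; a pose out of reach is approached as far as the arm can. A call is refused whole if a number of a shift passes 0.0417 or a number of a turn 7.16, either way. A call with a gripper value outside its range is refused whole. The fingers move at their own pace and stop on an object; "grip_force" is the grip in N (left out, the last holds). Time passes only in rows, so rows that do not move let the fingers close. It gives the time, the measured TCP pose, the force, the opening and the grip force at its end, in the units of the state.
- bot.get_obs(): the state, without advancing time (a new reading comes with each control period).
- bot.capture(name): name is "scene" or "top" or "wrist"; returns the picture (400x640x3 uint8, red, green, blue); there is no depth.
- bot.get_calibration(name): a dict with "K" (3x3 intrinsics, pixels), "dist" ([k1, k2, p1, p2, k3] as OpenCV has them; the pictures are not rectified), "R" (3x3) and "t" (3): a world point X has camera coordinates R X + t; the wrist camera has in their place "T_tool_cam" (4x4, takes a point from camera to tool coordinates, whose origin is the TCP and whose axes are the flange's). Camera axes: x right, y down, z forward; pixel columns grow to the right and rows downward; lengths in m; the calibration is good to about 2 mm. A picture is of the moment at which its call begins: read the wrist's pose just before it. get_calibration takes no time and is no camera call.
- bot.job_done(): hands the job in; it is judged then, once.
The state is a dict: "t": time; "q": joint angles; "joint_velocities": joint speeds; "joint_torque": joint torques, N m; "tool_pos": TCP position; "ee_rot": TCP orientation; "ft_force": force on the tool from outside, world axes, zero at the start; "moment": the same for the moment, N m; "width": opening from 0.0 (shut) to 1.0 (fully open); "gripper_force": force on a finger pad.
Only numpy, scipy, OpenCV 4.12 (cv2) and the standard library are available. Lean on these libraries where they do the work, as an engineer would, in place of code of your own. Each camera call takes 0.05 s, during which the arm holds its last target. There are 200 camera calls.

### The job

Take the top parts tray, with the brass bell dome riding loose in it, off the pile of nested steel trays and put it on the wooden board. The tray is hooked at one of its two ends to a hidden catch inside the tray below, so feel which way along its length it will slide, slide it that way off the catch, and only then lift it. Keep it level so that the bell stays in, set it down gently in the middle of the board with its long sides along the board's long sides, let go, and leave the other bicycle parts alone.

Things in the scene. Friction and masses are not known exactly. Their poses are not given: they have to be found in the camera images.
- tray: Top tray of the pile: open steel tray, 156 mm (x) by 236 mm (y), walls 38 mm high, 4 mm thick, about 0.45 kg. Origin: centre of its floor's underside, which lies on the pile's rim; z up. Under the floor a foot 136 x 104 mm, 8 mm deep (2 mm play in x), then a tongue plate 90 mm (x) by 156 mm (y), 5 mm thick, its underside 20 mm below the origin: on a flat surface it stands on this plate.
- tray_handle (a point): Centre of the tray's handle bar, 73 mm above the tray's origin. The bar is 172 mm long along the tray's y, 12 mm wide in x, 14 mm high, dark steel, held at its ends by two posts at y = +-80 mm; free space under it down to the tray floor.
- pile: Nested steel trays bolted to the ledge under the top tray: 150 mm (x) by 230 mm (y), walls 5 mm, open top. Origin: centre of the underside, on the ledge. Inside, out of sight, a keeper at EITHER the +y OR the -y end (varies, not measured) reaches 20 mm over the end of the top tray's tongue, 3 mm above it.
- board: Flat wooden board fixed on the ledge, 210 mm (x) by 290 mm (y) by 18 mm thick. Origin: centre of its underside on the ledge; its top is 18 mm up; long side along y.
- bell: Brass bicycle bell dome, solid, 54 mm across and 36 mm high, 80 g, standing loose on the tray's floor beside the handle (floor's upper face 4 mm above the tray's origin). Origin: centre of its flat underside.
- seat_post: Bystander: chrome seat post, tube 27 mm thick and 200 mm long lying along its y, with a clamp block. Origin on the ledge under the middle.
- sprocket: Bystander: black rear sprocket lying flat, 122 mm across, 12 mm high. Origin: centre of its underside.
- brake_lever: Bystander: yellow brake lever lying flat, about 170 mm long along its y, 24 mm high. Origin on the ledge near its middle.
- pile_rim (a point): Centre of the pile's open mouth, at rim height, 75 mm above the ledge; the top tray's floor lies on this rim. Pushed along y towards the keeper, the top tray stops after 3 mm; pushed away from it, it slides 32 mm until its tongue meets the end wall, and past 20 mm it is off the catch.
Things that resemble listed ones, but are neither listed nor needed, are in the scene too. What is meant by the bell is not turquoise, and is the smaller of those in its own colour.

How it is judged:
On the way:
1. the top tray is lifted clear of the pile, held by the gripper (z of tray in the frame of pile above 0.105 m and contact force between the fingers and tray above 0.5 N), for 0.2 s.
At the end, for the whole second after the job is handed in: The tray stands level (within 3 degrees) and at rest on the board, its centre within 25 mm of the board's centre, its long sides within 10 degrees of the board's, with the bell still in it (horizontal distance between tray and board below 0.025 m and z of tray in the frame of board between 0.034 and 0.042 m and angle between the y axis of tray and the y axis of board, either way round below 0.18 rad and angle between tray's own z axis and vertical below 0.05 rad and linear speed of tray below 0.02 m/s and x of bell in the frame of tray between -0.076 and 0.076 m and y of bell in the frame of tray between -0.116 and 0.116 m and z of bell in the frame of tray below 0.04 m); the robot touches nothing.
It fails at once if the tray is tipped more than 12 degrees (angle between tray's own z axis and vertical above 0.21 rad).
It fails at once if the bell falls out of the tray (horizontal distance between bell and tray above 0.145 m or z of bell in the frame of tray below -0.02 m).
It fails at once if the tray is let go more than 15 mm above the board or the ledge (horizontal distance between tray and pile above 0.15 m and height (world z) of tray above 0.053 m and contact force between the fingers and tray below 0.1 N).
It fails at once if the tray is banged down on the board (over 80 N) (contact force between tray and board above 80 N).
It fails at once if another bicycle part is moved more than 30 mm (distance of any of seat_post, sprocket, brake_lever from where it was at the start of the episode above 0.03 m).
It also fails if it takes over 45 s, if anything falls off the work surface, if the arm or the gripper's body presses on something with over 40 N, if the wrist force passes 120 N, or if a joint passes its speed limit or range.

## Working session

There is one attempt and no reset: what is moved stays moved. The work goes in short steps, Python scripts to look and compute and a tool call to move; the robot and the scene stay as the last step left them, time stands still between calls to the robot, and variables do not carry over. Pictures are saved under pics/ and viewed, at most 10 in all, crops included, and the job is handed in when it is done.

Besides the shell and the picture viewer there is one more tool, called as name([rows], argument=value, ...), one row to a line, values as JSON. carry_out: Moves the arm, as the interface text tells. Its arguments: {"type":"object","properties":{"rows":{"type":"array"},"grip_force":{"type":"number"}},"required":["rows"]}

```bash
ls; mkdir -p pics; python3 - <<'E'
from cell import bot
import cv2, numpy as np
o=bot.get_obs(); print({k:np.round(v,3).tolist() for k,v in o.items()}, bot.grasp_offset)
for n in("scene","top"):
    cv2.imwrite(f"pics/{n}0.png",cv2.cvtColor(bot.capture(n),cv2.COLOR_RGB2BGR))
    c=bot.get_calibration(n); print(n,{k:np.round(v,3).tolist() for k,v in c.items()})
print(bot.get_calibration("wrist")["T_tool_cam"].round(3).tolist() if hasattr(bot.get_calibration("wrist")["T_tool_cam"],'round') else bot.get_calibration("wrist"))
E
```

```text
pics
{'t': 0.0, 'q': [-1.365, 0.287, 1.578, -0.0, 1.279, -0.15], 'joint_velocities': [-0.001, -0.001, -0.0, 0.002, -0.0, -0.002], 'joint_torque': [-0.0, -40.598, -29.263, -0.0, 0.006, 0.0], 'tool_pos': [0.235, -0.632, 0.196], 'ee_rot': [-0.001, 0.984, 0.177, -0.0], 'ft_force': [0.27, 0.024, 1.112], 'moment': [-0.037, 0.024, 0.041], 'gripper_force': 0.0, 'width': 0.999} 0.0187
scene {'K': [[444.433, 0.0, 322.682], [0.0, 444.433, 200.841], [0.0, 0.0, 1.0]], 'dist': [-0.028, 0.0, 0.0, 0.0, 0.0], 'R': [[0.643, 0.766, -0.011], [0.398, -0.347, -0.849], [-0.654, 0.542, -0.528]], 't': [-0.349, -0.096, 1.503]}
top {'K': [[373.888, 0.0, 319.125], [0.0, 373.888, 203.977], [0.0, 0.0, 1.0]], 'dist': [-0.031, 0.0, 0.0, 0.0, 0.0], 'R': [[0.025, -0.999, -0.023], [-0.984, -0.021, -0.175], [0.175, 0.028, -0.984]], 't': [-0.018, 0.569, 0.863]}
[[0.0, -0.948, -0.317, 0.082], [1.0, -0.0, 0.001, -0.001], [-0.001, -0.317, 0.948, -0.176], [0.0, 0.0, 0.0, 1.0]]
```

View pics/top0.png

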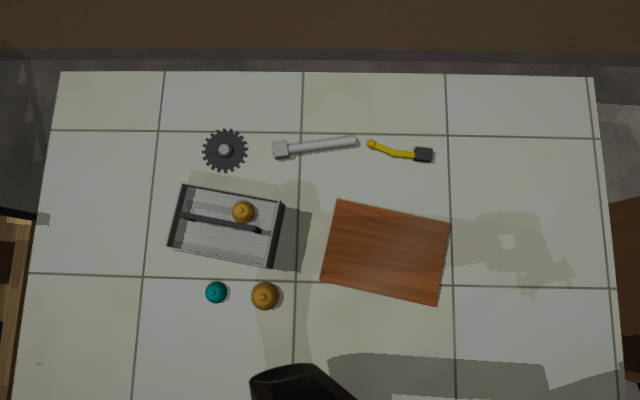

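View pics/scene0.png

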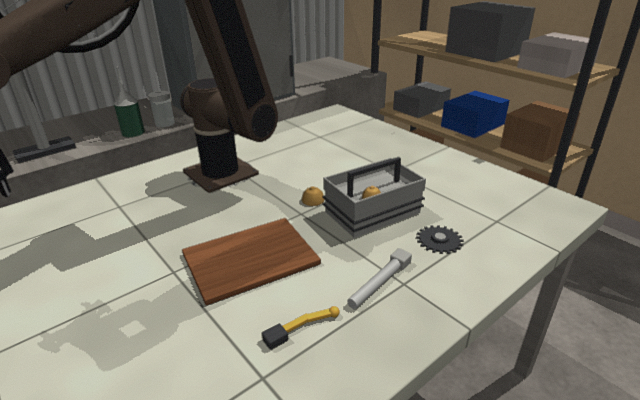

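The top view shows the tray at about (183,185), (285,202), (273,268), (168,247), with its handle running from (181,216) to (259,230). The brass bell is at (243,212), and the board's corners are (337,200), (450,222), (437,305), (320,281). The larger brass dome and the turquoise one stand outside the tray. In the scene view the handle bar runs from (350,180) to (400,162).

```bash
cat > h.py <<'E'
import cv2, numpy as np
from cell import bot
def ray(name,uv):
    c=bot.get_calibration(name); K,d,R,t=[np.array(c[k],float) for k in("K","dist","R","t")]
    p=cv2.undistortPoints(np.array(uv,float).reshape(-1,1,2),K,d)[:,0]
    return -R.T@t, np.c_[p,np.ones(len(p))]@R
def cast(name,uv,z):
    o,D=ray(name,uv); return o+D*((z-o[2])/D[:,2])[:,None]
def proj(name,X):
    c=bot.get_calibration(name); R=np.array(c["R"],float)
    return cv2.projectPoints(np.array(X,float).reshape(-1,1,3),cv2.Rodrigues(R)[0],np.array(c["t"],float),np.array(c["K"],float),np.array(c["dist"],float))[0][:,0]
def rect(m):
    c=max(cv2.findContours(m.astype(np.uint8),cv2.RETR_EXTERNAL,cv2.CHAIN_APPROX_NONE)[0],key=cv2.contourArea)
    return c[:,0].astype(float)
def minrect(P):
    r=cv2.minAreaRect(P[:,:2].astype(np.float32)); return np.round(r[0],4),np.round(r[1],4),round(r[2],2)
E
python3 - <<'E'
from h import *
I=cv2.imread("pics/top0.png"); H=cv2.cvtColor(I,cv2.COLOR_BGR2HSV)
h,s,v=[H[...,i].astype(int) for i in range(3)]
m=(h<20)&(s>110); m[:170]=0; m[:,:315]=0; m[320:]=0; m[:,470:]=0
m=cv2.morphologyEx(m.astype(np.uint8),cv2.MORPH_OPEN,np.ones((5,5)))
print("board",minrect(cast("top",rect(m),.018)))
# tray outline: handpicked rim corners
q=cast("top",[(183,185),(285,202),(273,268),(168,247)],.113); print("rim",q.round(3).tolist(),q.mean(0).round(4), np.linalg.norm(np.diff(q,axis=0),axis=1))
# handle bar top
d=cast("top",[(181,216),(259,230)],.155); print("bar",d.round(4).tolist(),d.mean(0),np.linalg.norm(d[1]-d[0]),np.degrees(np.arctan2(*(d[0]-d[1])[[0,1]])))
# bell
b=(h>8)&(h<25)&(s>130)
b[:195]=0;b[230:]=0;b[:,:225]=0;b[:,262:]=0
ys,xs=np.where(b); print("bell",len(xs),cast("top",[(xs.mean(),ys.mean())],.095))
cr=I[170:315,150:470]; cv2.imwrite("pics/c1.png",cv2.resize(cr[:115,:150],None,fx=5,fy=5,interpolation=cv2.INTER_CUBIC))
S=cv2.imread("pics/scene0.png")[140:250,300:450];cv2.imwrite("pics/c2.png",cv2.resize(S,None,fx=5,fy=5,interpolation=cv2.INTER_CUBIC))
E
```

```text
board (array([ 0.4605, -0.1695]), array([0.2877, 0.2078]), 78.74)
rim [[0.597, 0.31, 0.113], [0.561, 0.071, 0.113], [0.412, 0.091, 0.113], [0.453, 0.332, 0.113]] [0.5058 0.2011 0.113 ] [0.2418345  0.15031926 0.24371115]
bar [[0.5182, 0.2913, 0.155], [0.4918, 0.1191, 0.155]] [0.50496292 0.2051972  0.155     ] 0.17415437525847058 8.726643870836527
bell 375 [[0.53888576 0.17046943 0.095     ]]
```

View pics/c1.png

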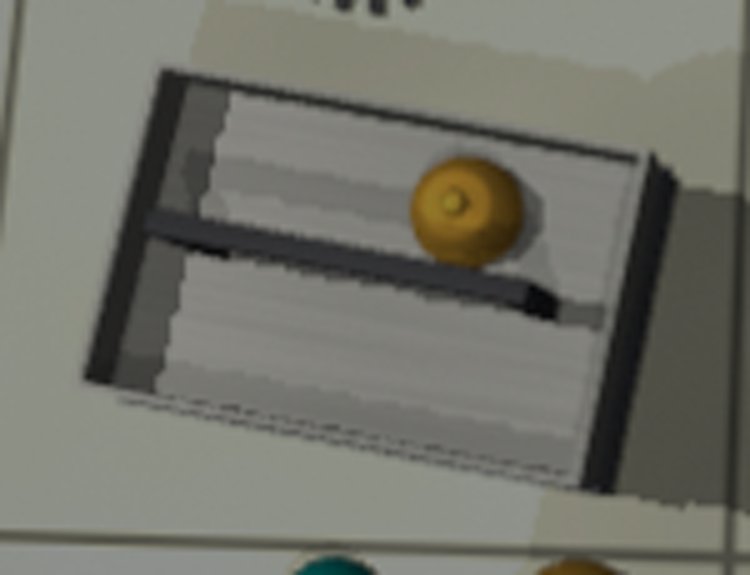

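View pics/c2.png

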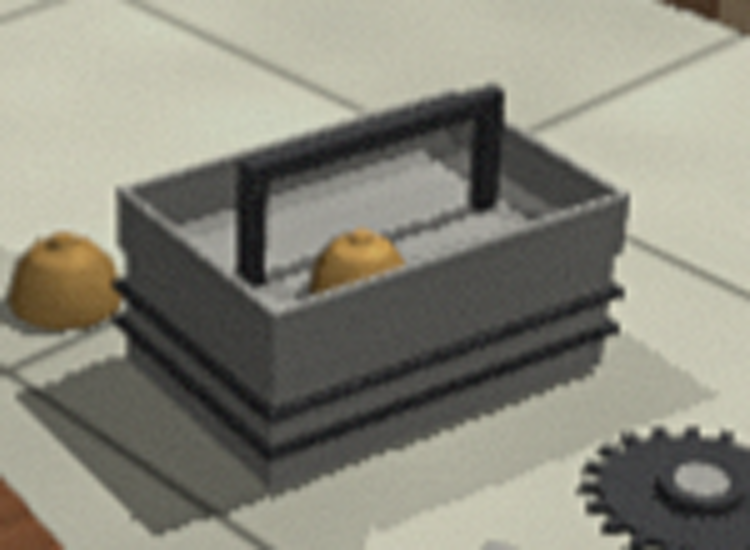

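The bar's length and the board's size match the given ones. The bar is at (0.506, 0.206) with a yaw of about -9°, and the board is at (0.4605, -0.1695) with a yaw of -11.3°. I'll raise the tool and turn it first.

carry_out([
  {"delta_pos":[0,0,-0.008],"angular":[0,0,-6.7],"grip":0.0854},
  {"delta_pos":[0,0,-0.008],"angular":[0,0,-6.7],"grip":0.0854},
  {"delta_pos":[0,0,-0.008],"angular":[0,0,-6.7],"grip":0.0854},
  {"delta_pos":[0,0,-0.008],"angular":[0,0,-6.7],"grip":0.0854},
  {"delta_pos":[0,0,-0.008],"angular":[0,0,-6.7],"grip":0.0854},
])

```text
t: 0.52
tool_pos: [0.235, -0.6323, 0.2371]
ee_rot: [-0.001, 0.89, 0.456, 0.0]
ft_force: [-0.2, -0.2, -0.1]
width: 1.001
gripper_force: 0.0
```

carry_out([
  {"delta_pos":[0,0,0],"angular":[0,0,-6.7],"grip":0.0854},
  {"delta_pos":[0,0,0],"angular":[0,0,-6.7],"grip":0.0854},
  {"delta_pos":[0,0,0],"angular":[0,0,-6.7],"grip":0.0854},
  {"delta_pos":[0,0,0],"angular":[0,0,-6.7],"grip":0.0854},
  {"delta_pos":[0,0,0],"angular":[0,0,0],"grip":0.0854},
])

```text
t: 0.93
tool_pos: [0.2351, -0.6323, 0.2369]
ee_rot: [-0.001, 0.762, 0.648, 0.0]
ft_force: [-0.1, -1.0, -0.4]
width: 0.997
gripper_force: 0.0
```

carry_out([
  {"delta_pos":[0.038,0.0137,0],"angular":[0,0,0],"grip":0.0854},
  {"delta_pos":[0.038,0.0137,0],"angular":[0,0,0],"grip":0.0854},
  {"delta_pos":[0.038,0.0137,0],"angular":[0,0,0],"grip":0.0854},
  {"delta_pos":[0.038,0.0137,0],"angular":[0,0,0],"grip":0.0854},
  {"delta_pos":[0.038,0.0137,0],"angular":[0,0,0],"grip":0.0854},
])

```text
t: 1.35
tool_pos: [0.3339, -0.4544, 0.2371]
ee_rot: [-0.0, 0.764, 0.646, 0.0]
ft_force: [0.4, -0.1, -0.5]
width: 1.0
gripper_force: 0.0
```

carry_out([
  {"delta_pos":[0.038,0.0137,0],"angular":[0,0,0],"grip":0.0854},
  {"delta_pos":[0.038,0.0137,0],"angular":[0,0,0],"grip":0.0854},
  {"delta_pos":[0.038,0.0137,0],"angular":[0,0,0],"grip":0.0854},
  {"delta_pos":[0.038,0.0137,0],"angular":[0,0,0],"grip":0.0854},
  {"delta_pos":[0.038,0.0137,0],"angular":[0,0,0],"grip":0.0854},
])

```text
t: 1.77
tool_pos: [0.4323, -0.2779, 0.2375]
ee_rot: [-0.0, 0.763, 0.646, 0.0]
ft_force: [0.8, -0.1, -0.5]
width: 0.998
gripper_force: 0.0
```

carry_out([
  {"delta_pos":[0.0405,0,0],"angular":[0,0,0],"grip":0.0854},
  {"delta_pos":[0.0405,0,0],"angular":[0,0,0],"grip":0.0854},
  {"delta_pos":[0.0405,0,0],"angular":[0,0,0],"grip":0.0854},
  {"delta_pos":[0.0405,0,0],"angular":[0,0,0],"grip":0.0854},
  {"delta_pos":[0.0405,0,0],"angular":[0,0,0],"grip":0.0854},
])

```text
t: 2.18
tool_pos: [0.4643, -0.0781, 0.2375]
ee_rot: [0.0, 0.763, 0.646, 0.0]
ft_force: [1.5, 0.3, 0.5]
width: 1.0
gripper_force: 0.0
```

carry_out([
  {"delta_pos":[0.0405,0,0],"angular":[0,0,0],"grip":0.0854},
  {"delta_pos":[0.0405,0,0],"angular":[0,0,0],"grip":0.0854},
  {"delta_pos":[0.0405,0,0],"angular":[0,0,0],"grip":0.0854},
  {"delta_pos":[0.0405,0,0],"angular":[0,0,0],"grip":0.0854},
  {"delta_pos":[0.0405,0,0],"angular":[0,0,0],"grip":0.0854},
])

```text
t: 2.6
tool_pos: [0.4971, 0.1219, 0.2375]
ee_rot: [0.0, 0.763, 0.646, 0.0]
ft_force: [0.4, -0.3, -0.4]
width: 0.999
gripper_force: 0.0
```

carry_out([
  {"delta_pos":[0.035,0,0],"angular":[0,0,0],"grip":0.0854},
  {"delta_pos":[0,0,0],"angular":[0,0,0],"grip":0.0854},
])

```text
t: 2.77
tool_pos: [0.5028, 0.1596, 0.2373]
ee_rot: [-0.001, 0.761, 0.648, 0.001]
ft_force: [-0.1, -1.2, -0.8]
width: 0.999
gripper_force: 0.0
```

```bash
cat >> h.py <<'E'
from scipy.spatial.transform import Rotation as Ro
def pose():
    o=bot.get_obs(); w,x,y,z=o["ee_rot"]; return np.array(o["tool_pos"]),Ro.from_quat([x,y,z,w]).as_matrix()
def wcast(p,R,uv,z):
    c=bot.get_calibration("wrist"); T=np.array(c["T_tool_cam"]); 
    q=cv2.undistortPoints(np.array(uv,float).reshape(-1,1,2),np.array(c["K"],float),np.array(c["dist"],float))[:,0]
    D=np.c_[q,np.ones(len(q))]@T[:3,:3].T@R.T; o=p+R@T[:3,3]
    return o+D*((z-o[2])/D[:,2])[:,None]
E
python3 - <<'E'
from h import *
p,R=pose(); cv2.imwrite("pics/w1.png",cv2.cvtColor(bot.capture("wrist"),cv2.COLOR_RGB2BGR)); np.savez("w1",p=p,R=R); print(p,R.round(3).tolist())
E
```

```text
[0.50275233 0.15956653 0.23731577] [[0.159, 0.987, -0.0], [0.987, -0.159, 0.002], [0.002, -0.001, -1.0]]
```

View pics/w1.png

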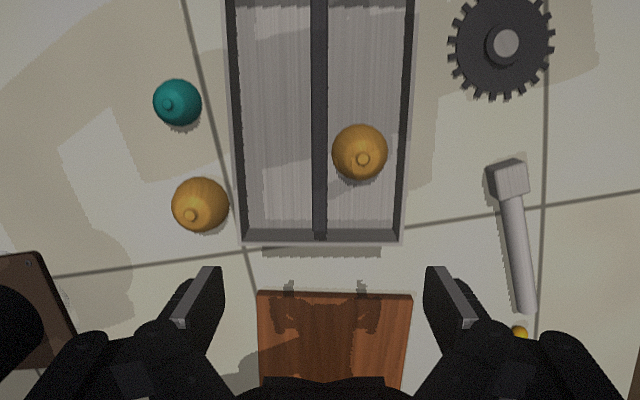

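The wrist view shows the handle bar as a dark vertical strip at column 319, running up from row 238 (its near end and post). The bell is at (360,152) and the near rim runs from (242,243) to (400,243).

```bash
python3 - <<'E'
from h import *
d=np.load("w1.npz");p,R=d["p"],d["R"]
G=cv2.cvtColor(cv2.imread("pics/w1.png"),cv2.COLOR_BGR2GRAY)
L=[]
for r in range(5,200,10):
    row=G[r,295:332].astype(int); x=np.where(row<75)[0]+295
    L.append((x.min(),x.max()+1,r)) if len(x) else 0
print(L[::4])
for z in(.155,):
  P=wcast(p,R,[((a+b)/2,r) for a,b,r in L],z); k=np.polyfit(P[:,1],P[:,0],1); print("slope deg",np.degrees(np.arctan(k[0])),"x at y=.201,.206",np.polyval(k,[.201,.206]))
  A=wcast(p,R,[(L[0][0],5),(L[0][1],5),(L[10][0],105),(L[10][1],105)],z);print("width",np.linalg.norm(A[0]-A[1]),np.linalg.norm(A[2]-A[3]))
print("near rim",wcast(p,R,[(242,243),(400,243)],.113).round(4), "bar end",wcast(p,R,[(319.5,238)],.155))
print("tool",(R.T@(np.array([np.polyval(k,.201),.201,p[2]])-p)).round(4))
E
```

```text
[(np.int64(310), np.int64(328), 5), (np.int64(311), np.int64(328), 45), (np.int64(311), np.int64(328), 85), (np.int64(311), np.int64(328), 125), (np.int64(312), np.int64(327), 165)]
slope deg 9.212076554763222 x at y=.201,.206 [0.50684759 0.50765849]
width 0.011979194347414417 0.012124622804439931
near rim [[0.4175 0.1108 0.113 ]
 [0.5645 0.0872 0.113 ]] bar end [[0.49404925 0.12347655 0.155     ]]
tool [ 0.0416 -0.0026  0.0001]
```

The bar's 12 mm width confirms its height. I'll move over it and go down.

carry_out([
  {"delta_pos":[0.022,-0.0013,0.01],"angular":[0,0,0],"grip":0.06},
  {"delta_pos":[0.022,-0.0013,0.025],"angular":[0,0,0],"grip":0.06},
  {"delta_pos":[0,0,0.028],"angular":[0,0,0],"grip":0.06},
  {"delta_pos":[0,0,0.028],"angular":[0,0,0],"grip":0.06},
  {"delta_pos":[0,0,0.017],"angular":[0,0,0],"grip":0.06},
])

```text
t: 3.23
tool_pos: [0.5057, 0.197, 0.1261]
ee_rot: [-0.001, 0.763, 0.646, -0.002]
ft_force: [-0.9, -0.7, 0.3]
width: 0.699
gripper_force: 0.0
```

carry_out([
  {"delta_pos":[0,0,0],"angular":[0,0,0],"grip":0.06},
  {"delta_pos":[0,0,0],"angular":[0,0,0],"grip":0.03},
  {"delta_pos":[0,0,0],"angular":[0,0,0],"grip":0.02},
  {"delta_pos":[0,0,0],"angular":[0,0,0],"grip":0.0},
  {"delta_pos":[0,0,0],"angular":[0,0,0],"grip":0.0},
], grip_force=80)

```text
t: 3.65
tool_pos: [0.5089, 0.1981, 0.1317]
ee_rot: [0.001, 0.762, 0.647, 0.002]
ft_force: [0.7, 0.7, 0.6]
width: 0.137
gripper_force: 0.0
```

carry_out([
  {"delta_pos":[0,0,0],"angular":[0,0,0],"grip":0.0},
  {"delta_pos":[0,0,0],"angular":[0,0,0],"grip":0.0},
  {"delta_pos":[0,0,0],"angular":[0,0,0],"grip":0.0},
])

```text
t: 3.9
tool_pos: [0.5079, 0.1982, 0.1302]
ee_rot: [0.0, 0.762, 0.647, 0.0]
ft_force: [0.6, -0.1, -0.3]
width: 0.002
gripper_force: 0.0
```

The fingers shut on nothing, so I'll look before moving again.

```bash
python3 - <<'E'
from h import *
p,R=pose(); w=cv2.cvtColor(bot.capture("wrist"),cv2.COLOR_RGB2BGR); s=cv2.cvtColor(bot.capture("scene"),cv2.COLOR_RGB2BGR)
np.savez("w2",p=p,R=R); cv2.imwrite("pics/w2.png",w);cv2.imwrite("pics/s2.png",s)
a=cv2.resize(w,(480,300)); b=cv2.resize(s[80:240,270:450],(320,284))
o=np.zeros((300,800,3),np.uint8);o[:,:480]=a;o[:284,480:]=b
cv2.imwrite("pics/m2.png",o); print(p,{k:np.round(v,3).tolist() for k,v in bot.get_obs().items() if k in('width','gripper_force','ft_force')})
E
```

```text
[0.5078757  0.19820226 0.13017968] {'ft_force': [-0.348, 0.057, -0.709], 'gripper_force': 0.0, 'width': -0.004}
```

View pics/m2.png

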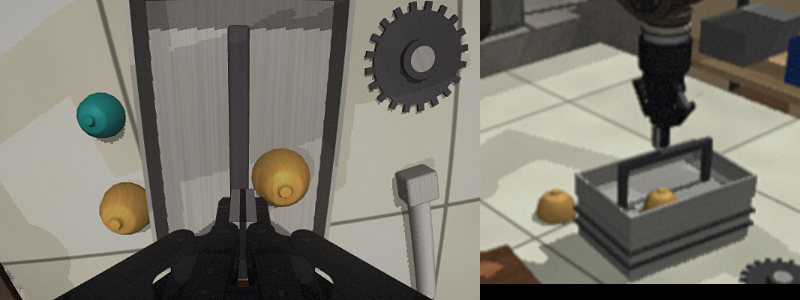

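In the wrist view the shut fingers look to be above the bar. I'll triangulate the bar's height and check the fingertip's projection.

```bash
python3 - <<'E'
from h import *
p,R=pose()
print("tip proj scene",proj("scene",[p]),"top",proj("top",[p]))
print("bar(.155) proj scene", proj("scene",[[.4935,.1215,.155],[.521,.291,.155],[.5076,.206,.155],[.4935,.1215,.141]]))
# triangulate bar ends, scene top edge vs top view
sc=[(300+247/5,140+158/5),(300+495/5,140+90/5)]; tp=[(150+538/5,170+293/5),(150+151/5,170+222/5)]
for a,b in zip(sc,tp):
    o1,d1=ray("scene",[a]);o2,d2=ray("top",[b]);d1,d2=d1[0],d2[0]
    s=np.linalg.lstsq(np.c_[d1,-d2],o2-o1,rcond=None)[0];A=o1+s[0]*d1;B=o2+s[1]*d2;print("tri",((A+B)/2).round(4),np.linalg.norm(A-B).round(4))
w=np.load("w2.npz")
# far end of bar in wrist2 (px 239,27 in 480 wide ->/.75), same bar in w1
for z in (.155,.135,.115): print(z,wcast(w["p"],w["R"],[(239/.75,26/.75)],z).round(4), cast("top",[tp[1]],z).round(4))
E
```

```text
tip proj scene [[369.77790615 174.1031581 ]] top [[226.08647462 223.24134848]]
bar(.155) proj scene [[345.62433668 172.89419421]
 [397.12538172 157.42681099]
 [372.20999346 164.98848646]
 [345.54076878 177.58039977]]
tri [0.4971 0.1255 0.1578] 0.009
tri [0.5228 0.2956 0.152 ] 0.0022
0.155 [[0.5225 0.2975 0.155 ]] [[0.5216 0.2934 0.155 ]]
0.135 [[0.5227 0.2999 0.135 ]] [[0.5245 0.3015 0.135 ]]
0.115 [[0.5229 0.3023 0.115 ]] [[0.5273 0.3097 0.115 ]]
```

```bash
python3 - <<'E'
import cv2,numpy as np
s=cv2.imread("pics/s2.png")[120:230,310:440]; w=cv2.imread("pics/w2.png")[200:400,230:430]
o=np.zeros((500,800,3),np.uint8); a=cv2.resize(s,(400,338),interpolation=cv2.INTER_CUBIC); b=cv2.resize(w,(400,400),interpolation=cv2.INTER_CUBIC)
o[:338,:400]=a;o[:400,400:]=np.clip(b.astype(int)*2,0,255);cv2.imwrite("pics/m3.png",o)
E
```

```text
(no output)
```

View pics/m3.png

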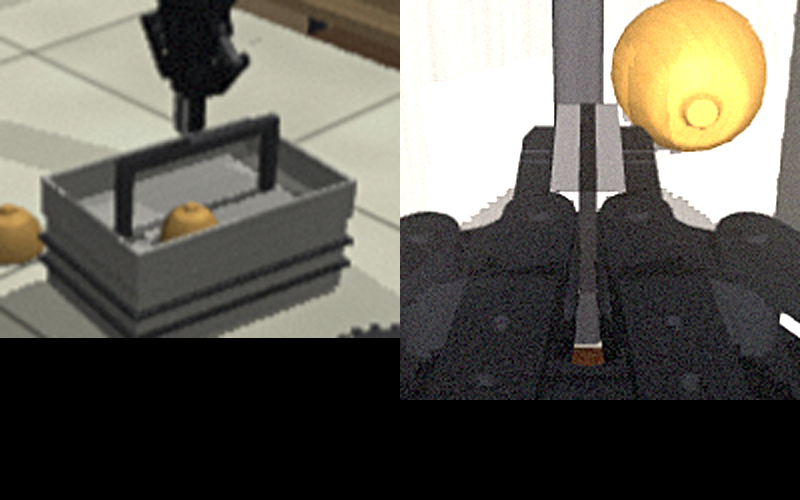

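```bash
python3 - <<'E'
from h import *
c=bot.get_calibration("wrist");T=np.array(c["T_tool_cam"]);Ti=np.linalg.inv(T)
X=np.array([(x,y,z) for z in(0,-.019,-.03,-.045) for x,y in((.011,-.006),(.011,.006),(-.011,0))],float)
print(np.c_[X,cv2.projectPoints(X,cv2.Rodrigues(Ti[:3,:3])[0],Ti[:3,3],np.array(c["K"],float),np.array(c["dist"],float))[0][:,0].round(1)])
for n in("w1","w2"):
    d=np.load(n+".npz");G=cv2.cvtColor(cv2.imread(f"pics/{n}.png"),cv2.COLOR_BGR2GRAY)
    for r in(60,150,200,230): print(n,r,G[r,295:345:1].tolist() if r==200 else [int(i)+295 for i in np.where(G[r,295:345]<75)[0][[0,-1]]])
    f=c["K"]; print(np.array(f)[0,0],np.array(f)[0,2])
G=cv2.imread("pics/w2.png"); print(cv2.cvtColor(G,cv2.COLOR_BGR2GRAY)[[255,270,285,290,300,340],300:348])
E
```

```text
[[ 1.100e-02 -6.000e-03  0.000e+00  3.117e+02  2.209e+02]
 [ 1.100e-02  6.000e-03  0.000e+00  3.340e+02  2.209e+02]
 [-1.100e-02  0.000e+00  0.000e+00  3.229e+02  2.574e+02]
 [ 1.100e-02 -6.000e-03 -1.900e-02  3.105e+02  2.356e+02]
 [ 1.100e-02  6.000e-03 -1.900e-02  3.352e+02  2.356e+02]
 [-1.100e-02  0.000e+00 -1.900e-02  3.229e+02  2.751e+02]
 [ 1.100e-02 -6.000e-03 -3.000e-02  3.097e+02  2.456e+02]
 [ 1.100e-02  6.000e-03 -3.000e-02  3.359e+02  2.455e+02]
 [-1.100e-02  0.000e+00 -3.000e-02  3.228e+02  2.870e+02]
 [ 1.100e-02 -6.000e-03 -4.500e-02  3.084e+02  2.614e+02]
 [ 1.100e-02  6.000e-03 -4.500e-02  3.372e+02  2.614e+02]
 [-1.100e-02  0.000e+00 -4.500e-02  3.228e+02  3.058e+02]]
w1 60 [311, 327]
w1 150 [311, 334]
w1 200 [141, 136, 137, 137, 138, 135, 132, 137, 138, 133, 139, 137, 136, 133, 138, 144, 147, 30, 51, 62, 57, 59, 62, 62, 60, 55, 58, 58, 63, 57, 50, 49, 110, 138, 133, 130, 133, 136, 139, 137, 138, 137, 137, 140, 133, 133, 137, 137, 135, 126]
w1 230 [300, 344]
352.1838191961954 323.4140891740717
w2 60 [304, 332]
w2 150 [305, 331]
w2 200 [128, 129, 133, 128, 131, 129
[... 744 characters left out ...]
 25  33  28  28  21  56  87  84  80  86  84  82  80
   87  86  77  88  85  89  15  35  26  27  23  24]
 [ 27  31  26  31  20  53  89  91  82  82  80  81  83  81  85  83  80  82
   85  56  15  25  27  22  23  28  24  20  65  93  83  83  81  84  86  78
   85  79  87  81  89  83  48  18  31  28  35  33]
 [ 33  27  31  25  21  20  30  24  41  28  28  23  26  25   8  49  75 142
  140  73  28  41  29  36  35  39  37  38  86 141 135 136  64  13  14  22
   42  27  34  21  30  26  31  32  33  28  28  28]
 [ 22  17  21  23  28  16  18  19  26   2   1  20   7   0  21  21  20  14
   15  21  30  22  38  33  31  32  33  29   6  20  17  22  30  29   4  20
    2  18  16  21  24  24  18   8  23  20  18  19]]
```

```bash
python3 - <<'E'
from h import *
I=cv2.imread("pics/top0.png");T=cv2.cvtColor(I,cv2.COLOR_BGR2HSV)
def cen(H,lo,hi,box):
    m=cv2.inRange(H,lo,hi); k=np.zeros_like(m); x0,y0,x1,y1=box; k[y0:y1,x0:x1]=m[y0:y1,x0:x1]
    c=max(cv2.findContours(k,cv2.RETR_EXTERNAL,cv2.CHAIN_APPROX_NONE)[0],key=cv2.contourArea); (x,y),r=cv2.minEnclosingCircle(c); return (x,y),r
tq=((80,100,40),(100,255,255)); br=((8,120,60),(25,255,255))
t1,_=cen(T,*tq,(195,270,240,315)); t2,_=cen(T,*br,(245,275,285,320)); t0,_=cen(T,*br,(228,195,260,228))
t3,_=cen(T,(0,0,0),(180,255,75),(195,120,252,178))
from scipy.optimize import least_squares
for n,bx in(("w1",[(140,70,210,135),(160,165,240,240),(325,110,395,185),(445,0,560,110)]),("w2",[(90,110,180,190),(120,230,200,320),(330,190,420,280),(470,0,640,160)])):
    H=cv2.cvtColor(cv2.imread(f"pics/{n}.png"),cv2.COLOR_BGR2HSV); d=np.load(n+".npz");p,R=d["p"],d["R"]
    w=[cen(H,*tq,bx[0])[0],cen(H,*br,bx[1])[0],cen(H,*br,bx[2])[0],cen(H,(0,0,0),(180,255,75),bx[3])[0]]
    hs=[.02,.02,.095,.006]
    P=np.array([cast("top",[a],h)[0] for a,h in zip((t1,t2,t0,t3),hs)])
    f=lambda s:np.concatenate([(wcast(p+s,R,[w[i]],hs[i])[0]-P[i])[:2] for i in range(4)])
    s=least_squares(f,np.zeros(3)); print(n,"before",f(np.zeros(3)).round(4),"shift",s.x.round(4),"res",s.fun.round(4))
    print(P.round(3).tolist())
E
```

```text
w1 before [ 0.0025  0.004   0.0024  0.0043 -0.001   0.0044  0.0004  0.0004] shift [-0.0008 -0.0029  0.0034] res [ 0.0003  0.0011  0.0001  0.0004 -0.0016  0.0008  0.0012 -0.0024]
[[0.351, 0.243, 0.02], [0.346, 0.123, 0.02], [0.54, 0.171, 0.095], [0.717, 0.251, 0.006]]
w2 before [ 0.0049  0.0067  0.0029  0.0083 -0.0009  0.0072 -0.0031  0.0057] shift [-0.0003 -0.0053  0.0055] res [ 0.0013  0.0008 -0.0008  0.     -0.0007 -0.0008  0.0002 -0.    ]
[[0.351, 0.243, 0.02], [0.346, 0.123, 0.02], [0.54, 0.171, 0.095], [0.717, 0.251, 0.006]]
```

The tool height checks out to about 4 mm. I'll test the grip with a small sideways push along the bar.

carry_out([
  {"delta_pos":[0.004,0,0],"angular":[0,0,0],"grip":0.0},
  {"delta_pos":[0.004,0,0],"angular":[0,0,0],"grip":0.0},
  {"delta_pos":[0,0,0],"angular":[0,0,0],"grip":0.0},
])

```text
t: 4.25
tool_pos: [0.509, 0.2068, 0.1296]
ee_rot: [-0.0, 0.762, 0.648, 0.0]
ft_force: [-0.1, -0.1, -0.0]
width: -0.002
gripper_force: 0.0
```

carry_out([
  {"delta_pos":[0,0.003,0],"angular":[0,0,0],"grip":0.0},
  {"delta_pos":[0,0.003,0],"angular":[0,0,0],"grip":0.0},
  {"delta_pos":[0,0,0],"angular":[0,0,0],"grip":0.0},
])

```text
t: 4.5
tool_pos: [0.5155, 0.205, 0.1297]
ee_rot: [0.0, 0.762, 0.647, 0.0]
ft_force: [0.5, -0.6, -0.9]
width: 0.0
gripper_force: 0.0
```

```bash
python3 - <<'E'
from h import *
p,R=pose(); cv2.imwrite("pics/w3.png",cv2.cvtColor(bot.capture("wrist"),cv2.COLOR_RGB2BGR)); s=cv2.cvtColor(bot.capture("scene"),cv2.COLOR_RGB2BGR);cv2.imwrite("pics/s3.png",s)
a=cv2.imread("pics/s2.png");d=cv2.absdiff(a,s).max(2)[165:230,310:440];print("tray moved px",(d>40).sum())
cv2.imwrite("pics/c3.png",cv2.resize(s[110:190,330:430],(800,600),interpolation=cv2.INTER_CUBIC))
E
```

```text
tray moved px 19
```

View pics/c3.png

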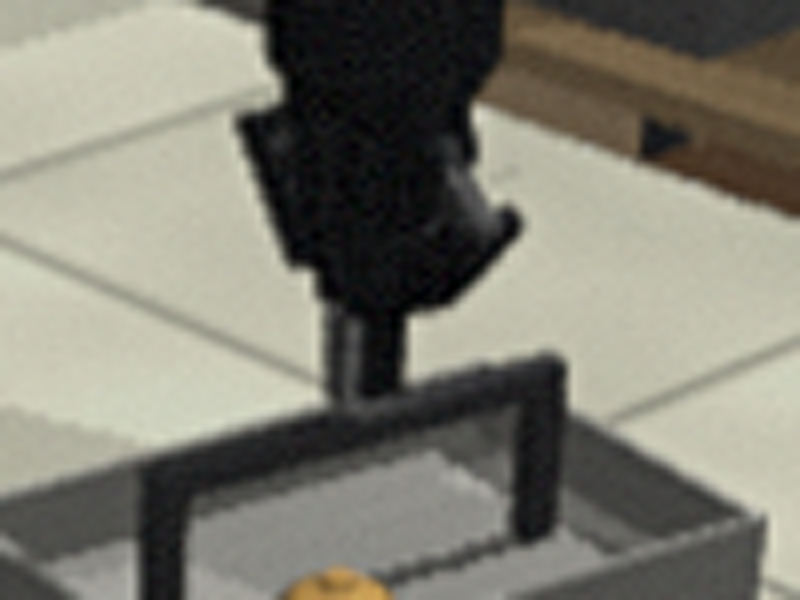

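The scene view shows the shut fingertips ending at about (376,164), on the bar's top edge. That is about 27 mm higher than the reported TCP, and the tray hasn't moved. I'll re-centre, open and go about 22 mm deeper, watching the force.

carry_out([
  {"delta_pos":[0,-0.007,-0.01],"angular":[0,0,0],"grip":0.05},
  {"delta_pos":[0,0,0],"angular":[0,0,0],"grip":0.05},
  {"delta_pos":[0,0,0],"angular":[0,0,0],"grip":0.05},
  {"delta_pos":[0,0,0],"angular":[0,0,0],"grip":0.05},
  {"delta_pos":[0,0,0],"angular":[0,0,0],"grip":0.05},
])

```text
t: 5.02
tool_pos: [0.5079, 0.2062, 0.1398]
ee_rot: [0.0, 0.762, 0.647, 0.0]
ft_force: [0.2, 0.6, 0.5]
width: 0.589
gripper_force: 0.0
```

carry_out([
  {"delta_pos":[0,0,0.01],"angular":[0,0,0],"grip":0.05},
  {"delta_pos":[0,0,0.007],"angular":[0,0,0],"grip":0.05},
  {"delta_pos":[0,0,0.007],"angular":[0,0,0],"grip":0.05},
  {"delta_pos":[0,0,0.008],"angular":[0,0,0],"grip":0.05},
  {"delta_pos":[0,0,0],"angular":[0,0,0],"grip":0.05},
])

```text
t: 5.43
tool_pos: [0.5062, 0.2058, 0.1047]
ee_rot: [-0.001, 0.762, 0.647, -0.002]
ft_force: [-1.1, 0.2, 0.3]
width: 0.586
gripper_force: 0.0
```

carry_out([
  {"delta_pos":[0,0,0],"angular":[0,0,0],"grip":0.02},
  {"delta_pos":[0,0,0],"angular":[0,0,0],"grip":0.0},
  {"delta_pos":[0,0,0],"angular":[0,0,0],"grip":0.0},
  {"delta_pos":[0,0,0],"angular":[0,0,0],"grip":0.0},
  {"delta_pos":[0,0,0],"angular":[0,0,0],"grip":0.0},
])

```text
t: 5.85
tool_pos: [0.5078, 0.2064, 0.1084]
ee_rot: [-0.0, 0.762, 0.647, -0.0]
ft_force: [-2.7, -0.3, 2.9]
width: 0.11
gripper_force: 82.0
```

Gripped at 82 N. Now I'll feel along the length in small steps, +y first.

carry_out([
  {"delta_pos":[0.002,0,0],"angular":[0,0,0],"grip":0.0},
  {"delta_pos":[0.002,0,0],"angular":[0,0,0],"grip":0.0},
  {"delta_pos":[0.002,0,0],"angular":[0,0,0],"grip":0.0},
  {"delta_pos":[0,0,0],"angular":[0,0,0],"grip":0.0},
])

```text
t: 6.18
tool_pos: [0.5093, 0.2103, 0.1084]
ee_rot: [0.002, 0.762, 0.648, -0.001]
ft_force: [-1.8, -6.2, 4.6]
width: 0.11
gripper_force: 82.0
```

carry_out([
  {"delta_pos":[0.002,0,0],"angular":[0,0,0],"grip":0.0},
  {"delta_pos":[0.002,0,0],"angular":[0,0,0],"grip":0.0},
  {"delta_pos":[0,0,0],"angular":[0,0,0],"grip":0.0},
])

```text
t: 6.43
tool_pos: [0.5102, 0.2142, 0.1084]
ee_rot: [0.002, 0.762, 0.648, -0.001]
ft_force: [-2.3, -7.6, 2.9]
width: 0.11
gripper_force: 81.9
```

It has slid 8 mm, well past 3 mm, so +y is the free way. I'll go on to about 27 mm.

carry_out([
  {"delta_pos":[0.004,0,0],"angular":[0,0,0],"grip":0.0},
  {"delta_pos":[0.004,0,0],"angular":[0,0,0],"grip":0.0},
  {"delta_pos":[0.004,0,0],"angular":[0,0,0],"grip":0.0},
  {"delta_pos":[0.003,0,0],"angular":[0,0,0],"grip":0.0},
  {"delta_pos":[0,0,0],"angular":[0,0,0],"grip":0.0},
])

```text
t: 6.85
tool_pos: [0.5127, 0.2292, 0.1084]
ee_rot: [0.002, 0.762, 0.648, -0.001]
ft_force: [-1.4, -6.0, 4.5]
width: 0.114
gripper_force: 82.0
```

carry_out([
  {"delta_pos":[0.002,0,0],"angular":[0,0,0],"grip":0.0},
  {"delta_pos":[0.001,0,0],"angular":[0,0,0],"grip":0.0},
  {"delta_pos":[0,0,0],"angular":[0,0,0],"grip":0.0},
])

```text
t: 7.1
tool_pos: [0.5131, 0.2317, 0.1084]
ee_rot: [0.002, 0.762, 0.648, -0.001]
ft_force: [-2.0, -7.5, 4.0]
width: 0.109
gripper_force: 82.0
```

```bash
python3 - <<'E'
from h import *
p,R=pose();o=bot.get_obs();print(p,np.round(o["ft_force"],2),o["gripper_force"],np.round(R,3).tolist())
s=cv2.cvtColor(bot.capture("scene"),cv2.COLOR_RGB2BGR);cv2.imwrite("pics/s4.png",s)
# bar far end / post position shift in scene along the bar rows (row band of far post)
a=cv2.imread("pics/s3.png")
for n,im in(("before",a),("now",s)):
    b=cv2.inRange(cv2.cvtColor(im,cv2.COLOR_BGR2HSV),(8,120,60),(25,255,255)); b[:178]=0;b[215:]=0;b[:,:345]=0;b[:,420:]=0
    y,x=np.where(b>0);print(n,len(x),x.mean(),y.mean())
print("expected px per 25mm",np.diff(proj("scene",[[.54,.171,.1],[.544,.1957,.1]]),axis=0))
E
```

```text
[0.51310117 0.23165704 0.10839428] [-1.96 -7.47  4.05] 81.99659585952759 [[0.161, 0.987, 0.001], [0.987, -0.161, -0.005], [-0.005, 0.002, -1.0]]
before 125 370.336 191.408
now 123 378.5772357723577 189.17073170731706
expected px per 25mm [[ 7.51562304 -2.49582856]]
```

The bell moved about 26 mm along with the tray, so the tray really slid. Now a slow lift.

carry_out([
  {"delta_pos":[0,0,-0.002],"angular":[0,0,0],"grip":0.0},
  {"delta_pos":[0,0,-0.002],"angular":[0,0,0],"grip":0.0},
  {"delta_pos":[0,0,-0.002],"angular":[0,0,0],"grip":0.0},
  {"delta_pos":[0,0,-0.002],"angular":[0,0,0],"grip":0.0},
  {"delta_pos":[0,0,0],"angular":[0,0,0],"grip":0.0},
], grip_force=100)

```text
t: 7.57
tool_pos: [0.5121, 0.234, 0.1151]
ee_rot: [-0.0, 0.762, 0.647, -0.0]
ft_force: [0.6, 0.8, -7.2]
width: 0.108
gripper_force: 98.5
```

carry_out([
  {"delta_pos":[0,0,-0.006],"angular":[0,0,0],"grip":0.0},
  {"delta_pos":[0,0,-0.01],"angular":[0,0,0],"grip":0.0},
  {"delta_pos":[0,0,-0.012],"angular":[0,0,0],"grip":0.0},
  {"delta_pos":[0,0,-0.012],"angular":[0,0,0],"grip":0.0},
  {"delta_pos":[0,0,-0.01],"angular":[0,0,0],"grip":0.0},
])

```text
t: 7.98
tool_pos: [0.5134, 0.2341, 0.1683]
ee_rot: [0.001, 0.762, 0.647, 0.001]
ft_force: [-0.1, 1.0, -6.7]
width: 0.106
gripper_force: 98.4
```

carry_out([
  {"delta_pos":[0,0,-0.006],"angular":[0,0,0],"grip":0.0},
  {"delta_pos":[0,0,0],"angular":[0,0,0],"grip":0.0},
  {"delta_pos":[0,0,0],"angular":[0,0,0],"grip":0.0},
  {"delta_pos":[0,0,0],"angular":[0,0,0],"grip":0.0},
])

```text
t: 8.32
tool_pos: [0.5119, 0.2337, 0.171]
ee_rot: [-0.0, 0.762, 0.647, -0.001]
ft_force: [-0.1, -0.0, -6.4]
width: 0.107
gripper_force: 98.4
```

```bash
python3 - <<'E'
from h import *
p,R=pose();o=bot.get_obs();print(p,np.round(o["ft_force"],2),o["gripper_force"])
print("board centre in tool axes",(R.T@(np.array([.4605,-.1695,p[2]])-p)).round(4),"tool x yaw",np.degrees(np.arctan2(R[1,0],R[0,0])))
s=cv2.cvtColor(bot.capture("scene"),cv2.COLOR_RGB2BGR);w=cv2.cvtColor(bot.capture("wrist"),cv2.COLOR_RGB2BGR)
cv2.imwrite("pics/w5.png",w);np.savez("w5",p=p,R=R)
o=np.zeros((450,800,3),np.uint8);o[:250,:400]=cv2.resize(w,(400,250));o[:450,400:]=cv2.resize(s[60:240,290:450],(400,450));cv2.imwrite("pics/m5.png",o)
E
```

```text
[0.51191865 0.23367948 0.17098657] [-0.09 -0.02 -6.4 ] 98.43775391578674
board centre in tool axes [-4.062e-01  1.450e-02  2.000e-04] tool x yaw 80.6824809659926
```

View pics/m5.png

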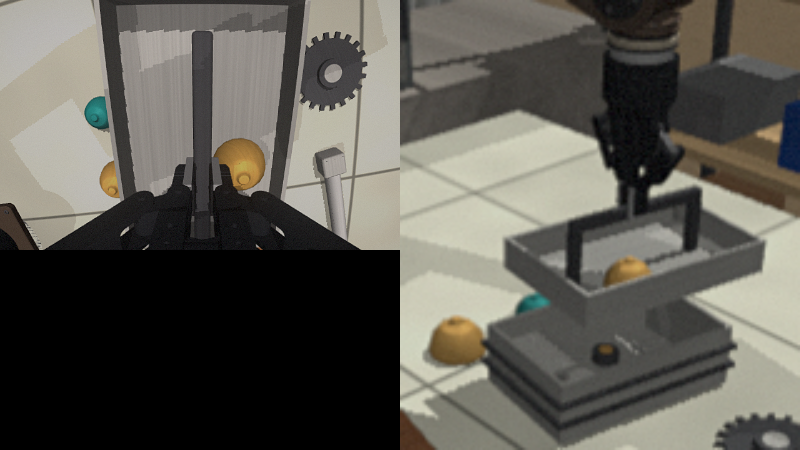

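The tray is lifted level, clear of the pile, with the bell still in it. Now I'll carry it smoothly to the board.

carry_out([
  {"delta_pos":[-0.006,0,0],"angular":[0,0,0],"grip":0.0},
  {"delta_pos":[-0.013,0,0],"angular":[0,0,0],"grip":0.0},
  {"delta_pos":[-0.02,0,0],"angular":[0,0,0],"grip":0.0},
  {"delta_pos":[-0.025,0,0],"angular":[0,0,0],"grip":0.0},
  {"delta_pos":[-0.025,0,0],"angular":[0,0,0],"grip":0.0},
])

```text
t: 8.83
tool_pos: [0.4973, 0.1443, 0.1713]
ee_rot: [0.0, 0.762, 0.648, -0.001]
ft_force: [0.2, -0.3, -6.6]
width: 0.105
gripper_force: 98.4
```

carry_out([
  {"delta_pos":[-0.025,0.003,0],"angular":[0,0,0],"grip":0.0},
  {"delta_pos":[-0.025,0.003,0],"angular":[0,0,0],"grip":0.0},
  {"delta_pos":[-0.025,0.003,0],"angular":[0,0,0],"grip":0.0},
  {"delta_pos":[-0.025,0.003,0],"angular":[0,0,0],"grip":0.0},
  {"delta_pos":[-0.025,0.0025,0],"angular":[0,0,0],"grip":0.0},
])

```text
t: 9.25
tool_pos: [0.4913, 0.0182, 0.1715]
ee_rot: [0.0, 0.762, 0.647, -0.0]
ft_force: [-0.0, -1.3, -6.9]
width: 0.106
gripper_force: 98.4
```

carry_out([
  {"delta_pos":[-0.025,0,0],"angular":[0,0,0],"grip":0.0},
  {"delta_pos":[-0.025,0,0],"angular":[0,0,0],"grip":0.0},
  {"delta_pos":[-0.025,0,0],"angular":[0,0,0],"grip":0.0},
  {"delta_pos":[-0.025,0,0],"angular":[0,0,0],"grip":0.0},
  {"delta_pos":[-0.025,0,0],"angular":[0,0,0],"grip":0.0},
])

```text
t: 9.67
tool_pos: [0.4706, -0.105, 0.1715]
ee_rot: [0.0, 0.762, 0.647, -0.0]
ft_force: [-0.3, 0.6, -7.2]
width: 0.102
gripper_force: 98.4
```

carry_out([
  {"delta_pos":[-0.025,0,0],"angular":[0,0,0],"grip":0.0},
  {"delta_pos":[-0.02,0,0],"angular":[0,0,0],"grip":0.0},
  {"delta_pos":[-0.014,0,0],"angular":[0,0,0.7],"grip":0.0},
  {"delta_pos":[-0.007,0,0],"angular":[0,0,0.7],"grip":0.0},
  {"delta_pos":[-0.003,0,0],"angular":[0,0,0.6],"grip":0.0},
])

```text
t: 10.08
tool_pos: [0.4597, -0.1725, 0.1715]
ee_rot: [-0.0, 0.774, 0.633, -0.0]
ft_force: [0.2, -0.1, -6.7]
width: 0.106
gripper_force: 98.4
```

carry_out([
  {"delta_pos":[0,0,0],"angular":[0,0,0],"grip":0.0},
  {"delta_pos":[0,0,0],"angular":[0,0,0],"grip":0.0},
  {"delta_pos":[0,0,0],"angular":[0,0,0],"grip":0.0},
])

```text
t: 10.33
tool_pos: [0.4605, -0.1703, 0.1715]
ee_rot: [-0.0, 0.773, 0.634, 0.0]
ft_force: [0.7, -0.4, -6.5]
width: 0.105
gripper_force: 98.4
```

```bash
python3 - <<'E'
from h import *
p,R=pose();o=bot.get_obs();print(p,np.round(o["ft_force"],2),o["gripper_force"],o["width"])
print("to board centre",(R.T@(np.array([.4605,-.1695,p[2]])-p)).round(4),"tool x yaw",np.degrees(np.arctan2(R[1,0],R[0,0])))
s=cv2.cvtColor(bot.capture("scene"),cv2.COLOR_RGB2BGR);t=cv2.cvtColor(bot.capture("top"),cv2.COLOR_RGB2BGR)
o=np.zeros((350,800,3),np.uint8);o[:350,:400]=cv2.resize(t[160:335,290:490],(400,350));o[:350,400:]=cv2.resize(s[130:305,160:360],(400,350));cv2.imwrite("pics/m6.png",o)
E
```

```text
[ 0.46052223 -0.17026759  0.17149676] [ 0.69 -0.39 -6.55] 98.43979954719543 0.10477526581100659
to board centre [ 0.0007 -0.0002  0.    ] tool x yaw 78.74762219282844
```

View pics/m6.png

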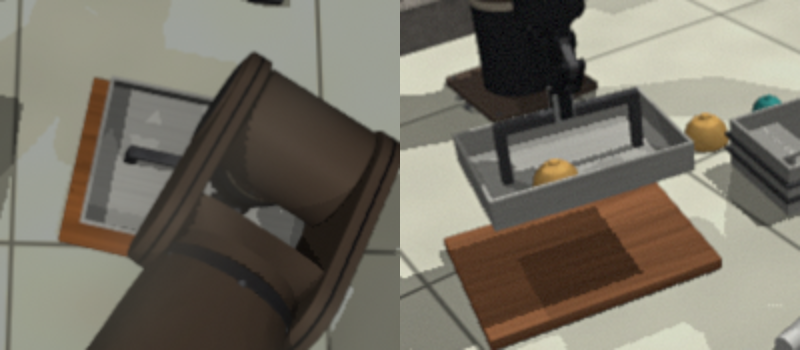

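The tray hangs level over the board with the bell in it. In the top view its +y rim edge runs from about (345,199) to (331,269). A quick check of its centre:

```bash
python3 - <<'E'
from h import *
q=cast("top",[(345,199),(331,269)],.176);d=q[0]-q[1];print(q.round(4),np.linalg.norm(d),np.degrees(np.arctan2(d[1],d[0])))
y=np.array([np.sin(np.radians(11.3)),np.cos(np.radians(11.3))]);print("centre",q.mean(0)[:2]-.118*y)
E
```

```text
[[ 0.559  -0.0628  0.176 ]
 [ 0.4133 -0.0363  0.176 ]] 0.14809725102311952 -10.317519417487635
centre [ 0.4630535  -0.16523995]
```

carry_out([
  {"delta_pos":[0,0,0.008],"angular":[0,0,0],"grip":0.0},
  {"delta_pos":[0,0,0.014],"angular":[0,0,0],"grip":0.0},
  {"delta_pos":[0,0,0.016],"angular":[0,0,0],"grip":0.0},
  {"delta_pos":[0,0,0.014],"angular":[0,0,0],"grip":0.0},
  {"delta_pos":[0,0,0.008],"angular":[0,0,0],"grip":0.0},
])

```text
t: 10.85
tool_pos: [0.4593, -0.1699, 0.1091]
ee_rot: [-0.002, 0.773, 0.634, -0.001]
ft_force: [-0.8, 1.4, -6.6]
width: 0.105
gripper_force: 98.4
```

Its centre is within about 5 mm of the board's. Going down slowly.

carry_out([
  {"delta_pos":[-0.002,0,0.008],"angular":[0,0,0],"grip":0.0},
  {"delta_pos":[0,0,0.009],"angular":[0,0,0],"grip":0.0},
  {"delta_pos":[0,0,0.007],"angular":[0,0,0],"grip":0.0},
  {"delta_pos":[0,0,0.004],"angular":[0,0,0],"grip":0.0},
  {"delta_pos":[0,0,0],"angular":[0,0,0],"grip":0.0},
])

```text
t: 11.27
tool_pos: [0.4596, -0.1727, 0.0827]
ee_rot: [-0.001, 0.773, 0.634, -0.0]
ft_force: [-0.3, 0.2, -7.1]
width: 0.11
gripper_force: 98.4
```

carry_out([
  {"delta_pos":[0,0,0.002],"angular":[0,0,0],"grip":0.0},
  {"delta_pos":[0,0,0.002],"angular":[0,0,0],"grip":0.0},
  {"delta_pos":[0,0,0.002],"angular":[0,0,0],"grip":0.0},
  {"delta_pos":[0,0,0],"angular":[0,0,0],"grip":0.0},
])

```text
t: 11.6
tool_pos: [0.4601, -0.173, 0.0775]
ee_rot: [-0.0, 0.773, 0.634, -0.0]
ft_force: [-0.4, 0.5, -6.5]
width: 0.107
gripper_force: 98.4
```

carry_out([
  {"delta_pos":[0,0,0.001],"angular":[0,0,0],"grip":0.0},
  {"delta_pos":[0,0,0.001],"angular":[0,0,0],"grip":0.0},
  {"delta_pos":[0,0,0.001],"angular":[0,0,0],"grip":0.0},
  {"delta_pos":[0,0,0],"angular":[0,0,0],"grip":0.0},
])

```text
t: 11.93
tool_pos: [0.4601, -0.173, 0.0744]
ee_rot: [-0.0, 0.773, 0.634, -0.0]
ft_force: [-0.8, -0.5, -6.9]
width: 0.102
gripper_force: 98.4
```

carry_out([
  {"delta_pos":[0,0,0.001],"angular":[0,0,0],"grip":0.0},
  {"delta_pos":[0,0,0.001],"angular":[0,0,0],"grip":0.0},
  {"delta_pos":[0,0,0.001],"angular":[0,0,0],"grip":0.0},
  {"delta_pos":[0,0,0],"angular":[0,0,0],"grip":0.0},
])

```text
t: 12.27
tool_pos: [0.4602, -0.1731, 0.0716]
ee_rot: [-0.0, 0.773, 0.634, -0.0]
ft_force: [-0.1, 0.2, -6.8]
width: 0.105
gripper_force: 98.4
```

carry_out([
  {"delta_pos":[0,0,0.001],"angular":[0,0,0],"grip":0.0},
  {"delta_pos":[0,0,0],"angular":[0,0,0],"grip":0.0},
])

```text
t: 12.43
tool_pos: [0.4603, -0.1731, 0.0715]
ee_rot: [-0.0, 0.773, 0.634, -0.0]
ft_force: [-2.7, 1.7, 0.5]
width: 0.105
gripper_force: 99.3
```

Contact at the expected height, with the weight off the gripper. I'll lower the grip force, open the fingers and back straight up.

carry_out([
  {"delta_pos":[0,0,0.0005],"angular":[0,0,0],"grip":0.0},
  {"delta_pos":[0,0,0],"angular":[0,0,0],"grip":0.02},
  {"delta_pos":[0,0,0],"angular":[0,0,0],"grip":0.04},
  {"delta_pos":[0,0,0],"angular":[0,0,0],"grip":0.04},
  {"delta_pos":[0,0,0],"angular":[0,0,0],"grip":0.04},
], grip_force=30)

```text
t: 12.85
tool_pos: [0.4611, -0.1736, 0.0708]
ee_rot: [0.001, 0.773, 0.634, 0.0]
ft_force: [0.0, -0.0, -0.6]
width: 0.467
gripper_force: 0.0
```

carry_out([
  {"delta_pos":[0,0,-0.01],"angular":[0,0,0],"grip":0.04},
  {"delta_pos":[0,0,-0.02],"angular":[0,0,0],"grip":0.04},
  {"delta_pos":[0,0,-0.03],"angular":[0,0,0],"grip":0.04},
  {"delta_pos":[0,0,-0.03],"angular":[0,0,0],"grip":0.04},
  {"delta_pos":[0,0,-0.03],"angular":[0,0,0],"grip":0.04},
])

```text
t: 13.27
tool_pos: [0.4602, -0.173, 0.1922]
ee_rot: [0.0, 0.773, 0.634, 0.0]
ft_force: [0.4, -0.5, 0.0]
width: 0.472
gripper_force: 0.0
```

carry_out([
  {"delta_pos":[0,0,-0.02],"angular":[0,0,0],"grip":0.04},
  {"delta_pos":[0,0,0],"angular":[0,0,0],"grip":0.04},
  {"delta_pos":[0,0,0],"angular":[0,0,0],"grip":0.04},
])

```text
t: 13.52
tool_pos: [0.4611, -0.1736, 0.2123]
ee_rot: [0.002, 0.773, 0.634, 0.001]
ft_force: [-0.9, 0.1, -0.7]
width: 0.468
gripper_force: 0.0
```

```bash
python3 - <<'E'
from h import *
p,R=pose();w=cv2.cvtColor(bot.capture("wrist"),cv2.COLOR_RGB2BGR);cv2.imwrite("pics/w7.png",w);o=bot.get_obs();print(p,o["ft_force"],o["gripper_force"])
G=cv2.cvtColor(w,cv2.COLOR_BGR2GRAY);H=cv2.cvtColor(w,cv2.COLOR_BGR2HSV)
L=[]
for r in range(40,150,10):
    x=np.where(G[r,295:350]<75)[0]+295
    if 8<len(x)<30: L.append(((x.min()+x.max()+1)/2,r))
P=wcast(p,R,L,.118);k=np.polyfit(P[:,1],P[:,0],1);print("bar yaw",np.degrees(np.arctan(k[0])),"x at -.1695",np.polyval(k,-.1695),len(L),P[[0,-1]].round(3).tolist())
b=cv2.inRange(H,(8,120,60),(25,255,255));b=cv2.morphologyEx(b,cv2.MORPH_OPEN,np.ones((5,5)))
for c in cv2.findContours(b,cv2.RETR_EXTERNAL,cv2.CHAIN_APPROX_NONE)[0]:
    if cv2.contourArea(c)>300:
        u,r=cv2.minEnclosingCircle(c);print("brass/wood",np.round(u),round(r),cv2.contourArea(c),wcast(p,R,[u],.058).round(3))
E
```

```text
[ 0.46114429 -0.17362074  0.21225966] [-0.58412258 -0.14299508 -0.64538502] 0.0
bar yaw 13.752092001569459 x at -.1695 0.4590471194228257 9 [[0.485, -0.079, 0.118], [0.468, -0.135, 0.118]]
brass/wood [358. 193.] 26 1988.5 [[ 0.491 -0.203  0.058]]
brass/wood [561.  97.] 34 513.5 [[ 0.695 -0.147  0.058]]
brass/wood [319. 135.] 162 7280.0 [[ 0.465 -0.139  0.058]]
```

The bar is centred over the board with its yaw within about 3°, the bell is in the tray, and the gripper is clear. Handing in.

```bash
python3 -c "
from cell import bot
print(bot.job_done())"
```

```text
the job is handed in; nothing more can be done
None
```

The tray came free by sliding it towards +y. It now stands on the board, centred to about 5 mm and aligned to about 3°, with the bell in it and the gripper clear; the job is handed in, but the hand-in gave no verdict.

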